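# Load the orange cartridge into the dispenser stand

### The arm

A 6-joint arm with a two-finger parallel gripper is mounted at the origin on a cart in front of the work surface, level with it; the furniture and walls round the work are solid. World frame = base frame: x ahead of the robot, y to its left, z up, the work surface at z = 0. Lengths are in m, angles in degrees, forces in N, time in s.
With the tool pointing down it reaches from about 0.375 to 0.9 m from the base axis. Payload 3.1 kg.
Tool frame: the origin (TCP) lies at the very end of the fingers, on their centre line; the grasp point (between the pads) lies 19 mm behind it (bot.tcp_to_grasp is the distance from the TCP to the grasp point, in m); z points along the fingers, y is the direction in which the jaws open and shut (so a half turn about z gives the same grasp; the last joint's range is limited). The gripper opens to 87 mm and grips with 3 to 60 N. Pads are 19 mm wide; open, the fingers measure 117 mm over their backs; the gripper's body (75 mm by 190 mm) begins 51 mm behind the grasp point.
Start: joints at [64.945, 30.224, 82.088, -0, 67.689, -10.227], TCP at [0.16, 0.604, 0.223] pointing down, gripper open.
Joint ranges: [-176.69, 176.69], [-43.24, 126.21], [12.49, 139.97], [-82, 262], [0, 151.66], [-163.58, 163.58]. Speed limits (degrees/s): [159.86, 159.86, 180, 180, 180, 180].

### API

Orientations are given as a 3x3 rotation matrix whose columns are the frame's x, y, z axes.
In Python, from rig import telemetry, eyes, order, bot gives the robot as it stands. The module is installed in compiled form; this text tells all that it offers.
- The arm moves only by the tool servo_tool, never from a script. Its argument "targets" is a list of rows, each a list of 2 entries, a list of its own where there are three numbers: the shift along the tool's x, y, z in m, then the turn, a rotation vector about the tool's x, y, z in rad. In form: [[[tx, ty, tz], [wx, wy, wz]], ...]. A call has 1 to 12 rows; each row is the pose to reach, as a shift and turn from the pose commanded when the call began, along the tool's axes at that moment; what a row does not reach only later rows make up. A row lasts 1/8 s, in which the tool goes at most 62.5 mm and 10.7 degrees, less where a joint would pass 70% of its speed; a pose out of reach is approached as far as the arm can. A call with a gripper value outside its range is refused whole. "gripper" is the finger opening in m, from 0 to 0.087, set as the call begins (left out, the last holds). The fingers move at their own pace and stop on an object; the grip force is fixed at half the most. Time passes only in rows, so rows that repeat a pose let the fingers close. It gives the time, the measured TCP pose, the force and the opening at its end, in the units of the state.
- telemetry.read_state(): the state, without advancing time (a new reading comes with each control period).
- eyes.capture(name): name is "scene" or "side" or "wrist"; returns a dict with "pixels" (480x640x3 uint8, blue, green, red), "intrinsics" (3x3 intrinsics, pixels), "k1" (the pictures are not rectified: a ray, as slopes to the right and down, at radius r is drawn at 1 + k1 r^2 times it, then the intrinsics apply), "extrinsics" (4x4, takes a point from camera to world coordinates); the wrist camera has in their place "T_tool_cam" (4x4, takes a point from camera to tool coordinates, whose origin is the TCP and whose axes are the flange's). Camera axes: x right, y down, z forward; pixel columns grow to the right and rows downward; lengths in m; the calibration is good to about 2 mm. A picture is of the moment at which its call begins: read the wrist's pose just before it. There is no depth.
- order.hand_in(): hands the job in, once; it reports no verdict.
The state is a dict: "time_s": time; "joint_positions": joint angles; "qvel": joint speeds; "tau": joint torques, N m; "position": TCP position; "tcp_rot": TCP orientation; "force": force on the tool from outside, world axes, zero at the start; "moment": the same for the moment, N m; "opening": opening from 0.0 (shut) to 1.0 (fully open).
Only numpy, scipy, OpenCV 4.12 (cv2) and the standard library are available. Lean on these libraries where they do the work, as an engineer would, in place of code of your own. Each camera call takes 0.05 s, during which the arm holds its last target. There are 200 camera calls.

### The job

Take the orange adhesive cartridge out of the white rack and load it into the dispenser stand: hold it upright and slide it sideways into the open slot, with its flange in the gap between the two slotted plates, until it is fully home at the end of the slot. Then let go and leave it hanging upright there by its flange; leave the blue cartridge in its place in the rack.

Things in the scene. Friction and masses are not known exactly. Their poses are not given: they have to be found in the camera images.
- amber_center (a point): Orange cartridge, upright, round about its z (up), 146 mm long, 0.12 kg; point on its axis, half-way up. From this point: barrel, 28 mm diameter, from 73 mm below (nozzle tip) to 13 below; flange, 56 mm diameter, 13 to 7 below; black stem, 24 mm diameter, 7 below to 73 above: grip it 40 to 60 above, so that the fingers clear the stand's upper plate. Hangs in a rack hole: lift over 60 mm.
- blue_center (a point): Blue cartridge, otherwise the same as the orange one, hanging in the other hole of the rack. Same point and axes. It stays there.
- rack: White fixed rack on the plywood board (its top is 85 mm above the table), 94 mm along its x, 232 mm along its y, 70 mm high; origin at the centre of its underside, on the board, z up. Its top plate (62 to 70 mm above the board) has two 35 mm holes at y = +55 and -55 mm, x = 0, in which the cartridges hang, centres 83 mm above the board; either colour may be in either hole.
- stand: Fixed on the board: grey foot (x -65 to 85, y +-62, 12 mm high) and column (x 30 to 60) with two green slotted plates, 77 to 85 and 103 to 111 mm above the board; between them a gap 18 mm high, 70 mm wide for the flange, open to -x. Nothing of it stands above 114 mm. Origin on the board below the seat, z up, x pointing into the slot: slide the cartridge along +x.
- seat (a point): Where the cartridge's centre point lies when it is home: 98 mm above the stand's origin, same axes. Slot 38 mm wide in both plates, from x = -55 mm to a V-shaped end that stops the barrel at x = 0.5 mm, y = 0; wings in front flare to 62 mm wide at x = -82 mm. Slide with the centre 6 mm above this height (flange mid-gap); released, it drops onto the lower plate.

How it is judged:
By the outcome, as a careful person would: the job done as asked, in the order asked, and still so for the second after the job is handed in, with the robot touching nothing.
It also fails if it takes over 45 s, if anything falls off the work surface, if the arm or the gripper's body presses on something with over 40 N, if the wrist force passes 120 N, or if a joint passes its speed limit or range.

## Working session

There is one attempt and no reset: what is moved stays moved. The work goes in short steps, Python scripts to look and compute and a tool call to move; the robot and the scene stay as the last step left them, time stands still between calls to the robot, and variables do not carry over. Pictures are saved under pics/ and viewed, about 8 in all and at most 12, crops included, and the job is handed in when it is done.

Besides the shell and the picture viewer there is one more tool, called by a JSON object that holds its "fn" and its "kwargs". servo_tool: Moves the arm, as the interface text tells. Its arguments: {"type":"object","properties":{"targets":{"type":"array","items":{"type":"array"}},"gripper":{"type":"number"}},"required":["targets"]}

```bash
mkdir -p pics
cat > h.py <<'E'
import numpy as np, cv2
from rig import telemetry, eyes, order, bot
def cap(n):
    s=telemetry.read_state(); c=eyes.capture(n)
    if 'extrinsics' in c: T=np.array(c['extrinsics'])
    else:
        W=np.eye(4); W[:3,:3]=s['tcp_rot']; W[:3,3]=s['position']; T=W@np.array(c['T_tool_cam'])
    return np.array(c['pixels']),np.array(c['intrinsics']),c['k1'],T,s
def rays(uv,K,k1,T):
    uv=np.array(uv,float).reshape(-1,1,2)
    d=np.array([k1,0,0,0,0.])
    p=cv2.undistortPoints(uv,K,d).reshape(-1,2)
    return T[:3,3],np.c_[p,np.ones(len(p))]@T[:3,:3].T
def onz(uv,z,cam):
    o,r=rays(uv,*cam[1:4]); return o+r*((z-o[2])/r[:,2])[:,None]
def proj(P,cam):
    _,K,k1,T,_=cam; P=(np.array(P,float)-T[:3,3])@T[:3,:3]
    return cv2.projectPoints(P.reshape(-1,1,3),np.zeros(3),np.zeros(3),K,np.array([k1,0,0,0,0.]))[0].reshape(-1,2)
E
python3 - <<'E'
from h import *
for n in ['scene','side','wrist']:
    c=cap(n); cv2.imwrite(f'pics/{n}0.png',c[0]); print(n,np.round(c[3],3).tolist(),np.round(c[1],1).tolist(),c[2])
s=c[4];print({k:np.round(v,3).tolist() for k,v in s.items()},bot.tcp_to_grasp)
E
```

```text
scene [[-0.733, -0.495, 0.467, 0.165], [-0.68, 0.549, -0.487, 0.327], [-0.015, -0.674, -0.739, 0.785], [0.0, 0.0, 0.0, 1.0]] [[489.8, 0.0, 322.8], [0.0, 489.8, 241.0], [0.0, 0.0, 1.0]] -0.09838460995644216
side [[-0.996, 0.061, -0.064, 0.6], [0.088, 0.67, -0.737, 0.538], [-0.002, -0.74, -0.673, 0.761], [0.0, 0.0, 0.0, 1.0]] [[462.6, 0.0, 314.0], [0.0, 462.6, 249.7], [0.0, 0.0, 1.0]] -0.015833625530780583
wrist [[0.256, 0.922, 0.29, 0.079], [0.967, -0.244, -0.078, 0.624], [-0.002, 0.3, -0.954, 0.384], [0.0, 0.0, 0.0, 1.0]] [[364.6, 0.0, 320.7], [0.0, 364.6, 242.2], [0.0, 0.0, 1.0]] -0.056245081936558784
{'time_s': 0.1, 'joint_positions': [64.946, 30.274, 82.148, 0.0, 67.69, -10.226], 'qvel': [0.032, -0.165, -0.118, -0.004, 0.055, -0.041], 'tau': [0.0, -44.099, -17.715, 0.064, 0.053, -0.0], 'position': [0.16, 0.604, 0.222], 'tcp_rot': [[-0.967, 0.256, -0.001], [0.256, 0.967, -0.002], [0.0, -0.002, -1.0]], 'force': [-0.607, 0.634, -0.228], 'moment': [-0.01, 0.013, 0.0], 'opening': 1.006} 0.0187
```

View pics/scene0.png

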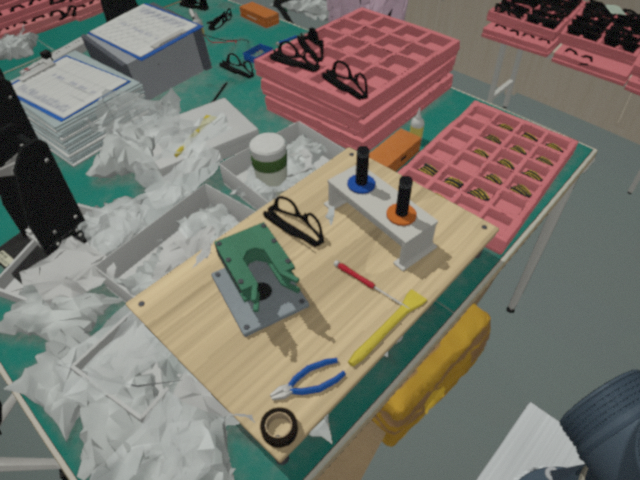

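View pics/side0.png

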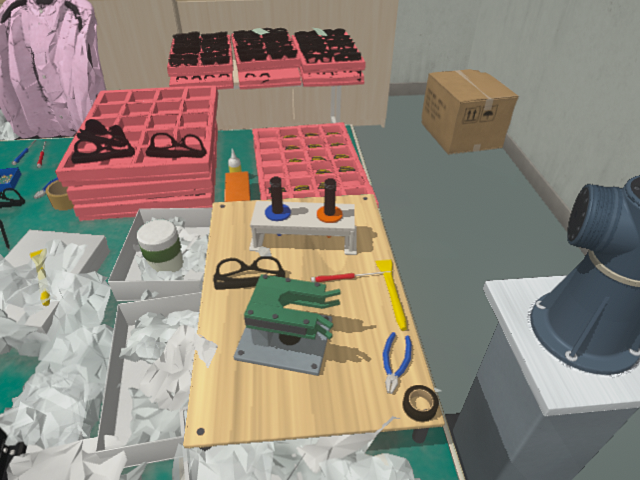

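The scene view shows the orange cartridge (flange ~(402,215), stem top ~(405,180)) in the rack and the stand at ~(260,270). In the side view the orange flange is ~(330,214), and the green slot at ~(300,305) opens toward the robot.

Run:
```python
from h import *
C={n:cap(n) for n in ['scene','side']}
import pickle; pickle.dump(C,open('c.pkl','wb'))
def mask(img,lo,hi,box):
    h=cv2.cvtColor(img,cv2.COLOR_BGR2HSV); m=cv2.inRange(h,lo,hi); k=np.zeros_like(m); x0,y0,x1,y1=box; k[y0:y1,x0:x1]=255
    return m&k
for n,b,bs in [('scene',(380,195,425,230),(325,140,430,225)),('side',(310,170,350,225),(260,170,350,225))]:
    c=C[n]
    for col,lo,hi in [('orange',(5,150,90),(20,255,255)),('blue',(100,150,60),(130,255,255))]:
        m=mask(c[0],lo,hi,bs); k,l,st,ce=cv2.connectedComponentsWithStats(m); i=1+np.argmax(st[1:,4])
        cnt=cv2.findContours((l==i).astype('u1')*255 if 0 else (l==i).astype(np.uint8),0,1)[0][0]
        hull=cv2.convexHull(cnt)
        P=onz(hull.reshape(-1,2),.160,c)[:,:2].astype(np.float32)
        print(n,col,st[i].tolist(),'circle',np.round(cv2.minEnclosingCircle(P),4) if 0 else cv2.minEnclosingCircle(P))
crop=[cv2.resize(C['scene'][0][210:340,200:320],None,fx=4,fy=4,interpolation=cv2.INTER_CUBIC)[:520,:480],]
a=cv2.resize(C['scene'][0][215:340,205:315],(396,450),interpolation=cv2.INTER_CUBIC)
b=cv2.resize(C['side'][0][265:385,230:350],(400,400),interpolation=cv2.INTER_CUBIC); b=cv2.copyMakeBorder(b,0,50,0,0,0)
cv2.imwrite('pics/crop.png',np.hstack([a,b]))
```

```text
scene orange [369, 140, 51, 31, 963] circle ((0.6169139742851257, -0.37485188245773315), 0.06292818486690521)
scene blue [349, 176, 26, 17, 266] circle ((0.6084094643592834, -0.24513550102710724), 0.026306578889489174)
side orange [317, 207, 25, 16, 252] circle ((0.5007613897323608, -0.22998663783073425), 0.029025664553046227)
side blue [266, 206, 24, 14, 162] circle ((0.6102942824363708, -0.24618153274059296), 0.026793574914336205)
```

View pics/crop.png

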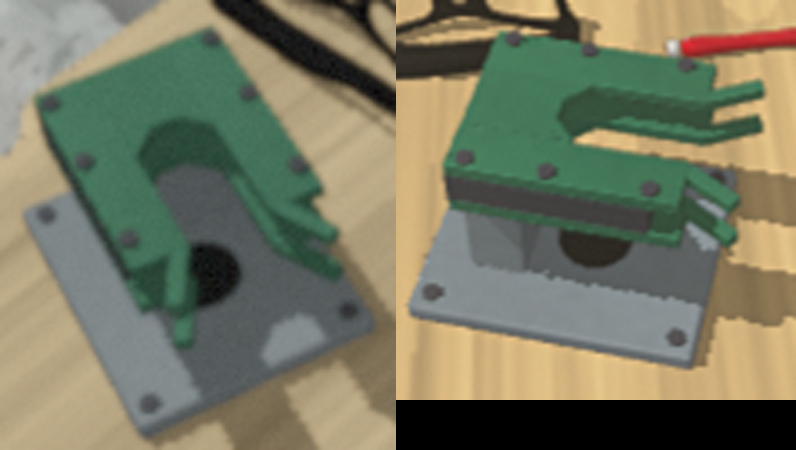

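The crops show the stand's top plate with three bolt pairs either side of the slot, plus the foot corners. I'll cast these onto their known heights.

Run:
```python
from h import *
import pickle; C=pickle.load(open('c.pkl','rb'))
c=C['scene']; hs=cv2.cvtColor(c[0],cv2.COLOR_BGR2HSV); m=cv2.inRange(hs,(5,150,90),(20,255,255)); k=np.zeros_like(m);k[195:230,380:425]=m[195:230,380:425]
for z in(.160,):print('orange',cv2.minEnclosingCircle(onz(cv2.findNonZero(k).reshape(-1,2),z,c)[:,:2].astype(np.float32)))
# stem tops
for n,b in [('scene',(395,170,418,210)),('side',(320,172,340,212))]:
    im=C[n][0];g=im.max(2)[b[1]:b[3],b[0]:b[2]]; ys,xs=np.nonzero(g<70)
    y0=ys.min(); t=ys<y0+5
    print(n,'stem x',xs.min()+b[0],xs.max()+b[0],'top',y0+b[1], onz([(xs[t].mean()+b[0],y0+b[1]+3.)],.241,C[n]))
S=np.array([(50,103),(211,38),(85,162),(249,92),(128,239),(299,165)])/3.6+(205,215)
D=np.array([(69,158),(118,39),(150,171),(193,49),(254,188),(291,66)])/3.3333+(230,265)
S=S-.5+.14;D=D-.5+.15
A=onz(S,.1975,C['scene']);B=onz(D,.1975,C['side'])
print(np.round(np.c_[A[:,:2],B[:,:2]],4))
F=onz(np.array([(143,430),(373,322),(26,208)])/3.6+(204.6,214.6),.097,C['scene']);G=onz(np.array([(294,362),(341,172),(15,312)])/3.333+(229.6,264.6),.097,C['side'])
print('foot near+y,near-y,far+y\n',np.round(np.c_[F[:,:2],G[:,:2]],4))
for P in(A,B):
    mid=(P[0::2]+P[1::2])/2; lr=P[0::2]-P[1::2]; print(np.round(mid,4)[:,:2].tolist(), np.degrees(np.arctan2(-lr[:,0],lr[:,1])),np.linalg.norm(lr,axis=1), np.degrees(np.arctan2(*(mid[0]-mid[2])[[1,0]])))
for P in(F,G): 
    e=P[2]-P[0];f=P[0]-P[1];ex=e/np.linalg.norm(e);print('foot',np.linalg.norm(e),np.linalg.norm(f),np.degrees(np.arctan2(e[1],e[0])),np.degrees(np.arctan2(-f[0],f[1])),'origin',(P[0]+P[1])/2+.065*ex)
```

```text
orange ((0.4996967613697052, -0.22906535863876343), 0.02699962817132473)
scene stem x 396 411 top 176 [[ 0.50170195 -0.2302716   0.241     ]]
side stem x 320 335 top 172 [[ 0.51542554 -0.25477697  0.241     ]]
[[ 0.6595  0.0576  0.6592  0.0573]
 [ 0.6353 -0.0193  0.6353 -0.0196]
 [ 0.6205  0.0694  0.6212  0.0686]
 [ 0.5971 -0.0078  0.5974 -0.0091]
 [ 0.5738  0.0845  0.5734  0.0831]
 [ 0.5494  0.0072  0.549   0.0072]]
foot near+y,near-y,far+y
 [[ 0.5554  0.1105  0.5572  0.1129]
 [ 0.5196 -0.0029  0.52   -0.005 ]
 [ 0.6972  0.0651  0.696   0.0711]]
[[0.6474, 0.0191], [0.6088, 0.0308], [0.5616, 0.0459]] [-17.46881287 -16.82670434 -17.56364682] [0.08063408 0.08060146 0.08107491] -17.335137110760698
[[0.6472, 0.0188], [0.6093, 0.0298], [0.5612, 0.0451]] [-17.29093854 -17.01924439 -17.77690242] [0.08050071 0.08122234 0.07969519] -16.990866958937456
foot 0.14890639211381743 0.11888390919090819 -17.752191994201343 -17.507357650583806 origin [0.59938924 0.03400516 0.097     ]
foot 0.14491197915720627 0.12366407281325108 -16.74895142143966 -17.52851850994144 origin [0.60083632 0.03517945 0.097     ]
```

Both views agree: orange axis ≈ (0.501, -0.230), stand origin ≈ (0.600, 0.034), yaw ≈ -17.3°, and the foot and flange sizes check. The present tool yaw suits both ends, so I'll go above the orange cartridge.

{"fn": "servo_tool", "kwargs": {"targets": [[[-0.05,-0.03,-0.05],[0,0,0]],[[-0.1,-0.06,-0.117],[0,0,0]],[[-0.15,-0.09,-0.117],[0,0,0]],[[-0.2,-0.12,-0.117],[0,0,0]],[[-0.25,-0.15,-0.117],[0,0,0]],[[-0.3,-0.18,-0.117],[0,0,0]],[[-0.35,-0.22,-0.117],[0,0,0]],[[-0.37,-0.27,-0.117],[0,0,0]],[[-0.39,-0.32,-0.117],[0,0,0]],[[-0.41,-0.37,-0.117],[0,0,0]],[[-0.43,-0.42,-0.117],[0,0,0]],[[-0.45,-0.47,-0.117],[0,0,0]]]}}

```text
time_s: 1.75
position: [0.4746, 0.0329, 0.3397]
tcp_rot: [[-0.967, 0.256, 0.001], [0.256, 0.967, 0.0], [-0.0, 0.0, -1.0]]
force: [1.0, 0.1, 0.2]
opening: 1.0
```

{"fn": "servo_tool", "kwargs": {"targets": [[[-0.02,-0.05,0],[0,0,0]],[[-0.04,-0.1,0],[0,0,0]],[[-0.06,-0.15,0],[0,0,0]],[[-0.08,-0.2,0],[0,0,0]],[[-0.09,-0.24,0.02],[0,0,0]],[[-0.093,-0.249,0.037],[0,0,0]],[[-0.093,-0.249,0.037],[0,0,0]],[[-0.093,-0.249,0.037],[0,0,0]]]}}

```text
time_s: 2.75
position: [0.5009, -0.2285, 0.3029]
tcp_rot: [[-0.967, 0.255, 0.0], [0.255, 0.967, 0.001], [-0.0, 0.001, -1.0]]
force: [-0.1, 0.0, 0.2]
opening: 1.0
```

Run:
```python
from h import *
c=cap('wrist'); cv2.imwrite('pics/w1.png',c[0]); s=c[4]
print(s['time_s'],np.round(s['position'],4),np.round(s['tcp_rot'],3).tolist(),np.round(s['joint_positions'],1))
hs=cv2.cvtColor(c[0],cv2.COLOR_BGR2HSV); m=cv2.inRange(hs,(5,150,90),(20,255,255))
k,l,st,ce=cv2.connectedComponentsWithStats(m)
for i in range(1,k):
    if st[i,4]>150:
        P=onz(np.argwhere(l==i)[:,::-1],.160,c)[:,:2].astype(np.float32); print(st[i],cv2.minEnclosingCircle(P))
```

```text
2.75 [ 0.5009 -0.2285  0.3029] [[-0.967, 0.255, 0.0], [0.255, 0.967, 0.001], [-0.0, 0.001, -1.0]] [ -36.2   19.5   87.     0.    73.6 -111.4]
[ 284  198   64   58 1948] ((0.5009754300117493, -0.23409409821033478), 0.027953345328569412)
[115 322  17  61 258] ((0.5759856700897217, -0.4481274485588074), 0.03661097586154938)
[ 182  370   50   44 1173] ((0.6380850076675415, -0.39285415410995483), 0.036288224160671234)
[ 292  391  345   31 4217] ((0.7297326922416687, -0.12855111062526703), 0.18641507625579834)
```

View pics/w1.png

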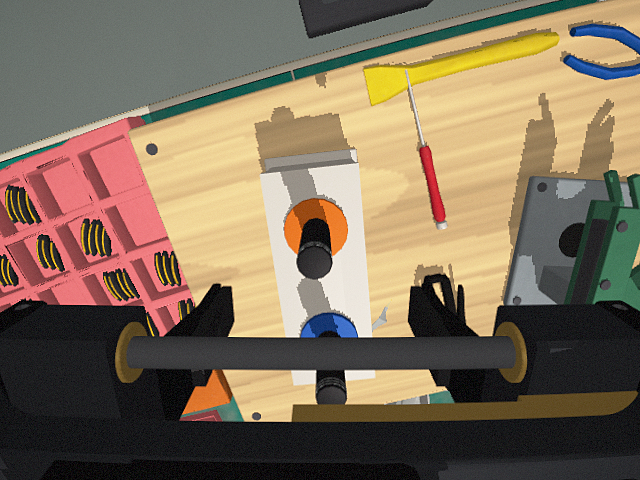

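The wrist view shows the orange flange at ~(316,227) and its stem top at ~(314,262), clear of the fingers; the flange lies at (0.501, -0.234) with the right radius. I'll descend and grip.

{"fn": "servo_tool", "kwargs": {"targets": [[[0,-0.003,0.03],[0,0,0]],[[-0.001,-0.0035,0.06],[0,0,0]],[[-0.001,-0.0035,0.085],[0,0,0]],[[-0.001,-0.0035,0.1],[0,0,0]],[[-0.001,-0.0035,0.104],[0,0,0]],[[-0.001,-0.0035,0.104],[0,0,0]]]}}

```text
time_s: 3.55
position: [0.5014, -0.2335, 0.1992]
tcp_rot: [[-0.967, 0.255, 0.001], [0.255, 0.967, -0.001], [-0.001, -0.001, -1.0]]
force: [-0.3, 0.7, 0.4]
opening: 0.997
```

{"fn": "servo_tool", "kwargs": {"targets": [[[0,0,0],[0,0,0]],[[0,0,0],[0,0,0]],[[0,0,0],[0,0,0]],[[0,0,0],[0,0,0]],[[0,0,0],[0,0,0]],[[0,0,0],[0,0,0]],[[0,0,0],[0,0,0]],[[0,0,0],[0,0,0]]], "gripper": 0.01}}

```text
time_s: 4.55
position: [0.5008, -0.2334, 0.1984]
tcp_rot: [[-0.967, 0.256, -0.0], [0.256, 0.967, 0.0], [0.0, 0.0, -1.0]]
force: [-0.4, 0.3, -0.4]
opening: 0.269
```

Gripped (23.4 mm opening, against a 24 mm stem). Next: lift and check.

{"fn": "servo_tool", "kwargs": {"targets": [[[0,0,-0.01],[0,0,0]],[[0,0,-0.025],[0,0,0]],[[0,0,-0.045],[0,0,0]],[[0,0,-0.065],[0,0,0]],[[0,0,-0.085],[0,0,0]],[[0,0,-0.1],[0,0,0]],[[0,0,-0.11],[0,0,0]],[[0,0,-0.11],[0,0,0]]]}}

```text
time_s: 5.55
position: [0.5012, -0.2337, 0.3094]
tcp_rot: [[-0.967, 0.256, 0.001], [0.256, 0.967, -0.001], [-0.002, -0.001, -1.0]]
force: [0.4, -0.1, -1.4]
opening: 0.266
```

Run:
```python
from h import *
ims=[]
for n in ['scene','side']:
    c=cap(n); s=c[4]
    ctr=np.array(s['position'])+[0,0,-.031]
    hs=cv2.cvtColor(c[0],cv2.COLOR_BGR2HSV); m=cv2.inRange(hs,(5,150,90),(20,255,255))
    uv=proj([ctr+[0,0,-.01],ctr+[0,0,-.073]],c).round().astype(int); u,v=uv[0]
    for p in uv: cv2.circle(c[0],tuple(int(t) for t in p),1,(255,0,255),-1)
    x0,y0=max(u-50,0),max(v-50,0); ims.append(cv2.resize(c[0][y0:y0+100,x0:x0+100],(400,400),interpolation=cv2.INTER_CUBIC))
    k,l,st,ce=cv2.connectedComponentsWithStats(m[y0:y0+100,x0:x0+100])
    print(n,uv.tolist(),[(st[i].tolist(),(ce[i]+(x0,y0)).round(1).tolist()) for i in range(1,k) if st[i,4]>60])
print(s['time_s'],np.round(s['position'],4),np.round(s['force'],2))
cv2.imwrite('pics/lift.png',np.hstack(ims))
```

```text
scene [[409, 166], [405, 194]] [([10, 16, 47, 63, 1095], [395.0, 161.8])]
side [[330, 169], [329, 195]] [([36, 42, 30, 36, 495], [329.9, 176.3])]
5.6 [ 0.5008 -0.2334  0.3086] [ 0.16  0.37 -0.42]
```

View pics/lift.png

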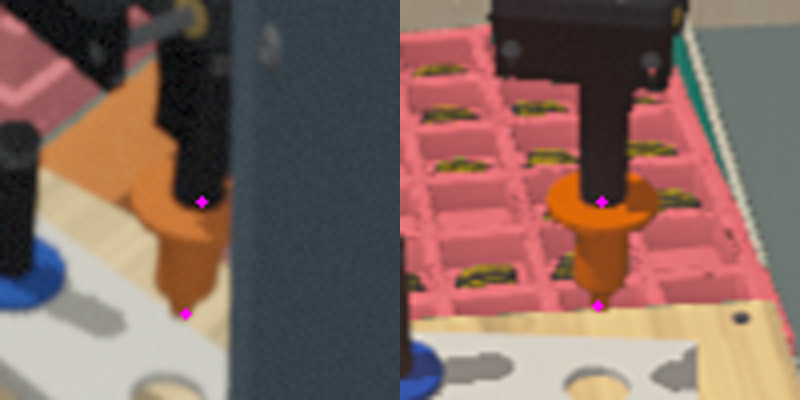

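The lift is confirmed: in both views the predicted flange centre and nozzle tip lie on the cartridge within about 1 px and it hangs upright. I'll carry it to 140 mm before the seat on the slot line, then lower it.

{"fn": "servo_tool", "kwargs": {"targets": [[[0.005,0.012,-0.01],[0,0,0]],[[0.015,0.036,-0.01],[0,0,0]],[[0.027,0.068,-0.01],[0,0,0]],[[0.04,0.102,-0.01],[0,0,0]],[[0.053,0.136,-0.01],[0,0,0]],[[0.066,0.17,-0.01],[0,0,0]],[[0.079,0.204,-0.01],[0,0,0]],[[0.092,0.238,-0.01],[0,0,0]],[[0.103,0.266,-0.01],[0,0,0]],[[0.11,0.282,-0.01],[0,0,0]],[[0.113,0.289,-0.01],[0,0,0]],[[0.113,0.289,-0.01],[0,0,0]]]}}

```text
time_s: 7.15
position: [0.4655, 0.0749, 0.3186]
tcp_rot: [[-0.967, 0.255, 0.0], [0.255, 0.967, -0.0], [-0.0, -0.0, -1.0]]
force: [-0.1, -0.4, -0.8]
opening: 0.267
```

{"fn": "servo_tool", "kwargs": {"targets": [[[0,0,0.01],[0,0,0]],[[0,0,0.03],[0,0,0]],[[0,0,0.05],[0,0,0]],[[0,0,0.07],[0,0,0]],[[0,0,0.085],[0,0,0]],[[0,0,0.095],[0,0,0]],[[0,0,0.099],[0,0,0]],[[0,0,0.099],[0,0,0]]]}}

```text
time_s: 8.15
position: [0.4658, 0.0746, 0.2195]
tcp_rot: [[-0.967, 0.256, -0.0], [0.256, 0.967, -0.0], [0.0, -0.0, -1.0]]
force: [-0.1, 0.5, -0.1]
opening: 0.266
```

Run:
```python
from h import *
ims=[]
a=np.radians(-17.3);R=np.array([[np.cos(a),-np.sin(a),0],[np.sin(a),np.cos(a),0],[0,0,1]]);O=np.array([.600,.0335,.085])
for n in ['scene','side']:
    c=cap(n); s=c[4]; p=np.array(s['position'])
    Q=[O+R@[x,y,z] for x,y,z in[(-55,19,111),(-55,-19,111),(0,0,111),(-55,35,85),(-55,-35,85),(-82,31,111),(-82,-31,111)]] if 0 else [O+R@(np.array(q)/1000) for q in[(-55,19,111),(-55,-19,111),(-82,31,111),(-82,-31,111),(-82,31,85),(-82,-31,85)]]
    uv=proj(Q+[p+[0,0,-.0405],p+[0,0,-.1035]],c)
    x0,y0=np.maximum(uv.mean(0).astype(int)-60,0)
    im=cv2.resize(c[0][y0:y0+120,x0:x0+120],(400,400),interpolation=cv2.INTER_CUBIC)
    for i,q in enumerate(uv): cv2.circle(im,tuple(int(t) for t in (q+.5-(x0,y0))*400/120),2,(255,0,255) if i>5 else (0,255,255),-1)
    ims.append(im)
print(s['time_s'],p.round(4),'in stand',((p-O)@R).round(4),np.round(s['force'],2),s['opening'],np.round(s['tcp_rot'],3).tolist())
cv2.imwrite('pics/pre.png',np.hstack(ims))
```

```text
8.2 [0.466  0.0747 0.2198] in stand [-0.1402 -0.0006  0.1348] [ 0.12 -0.41 -1.42] 0.2628117882856597 [[-0.967, 0.256, 0.001], [0.256, 0.967, -0.0], [-0.001, 0.0, -1.0]]
```

View pics/pre.png

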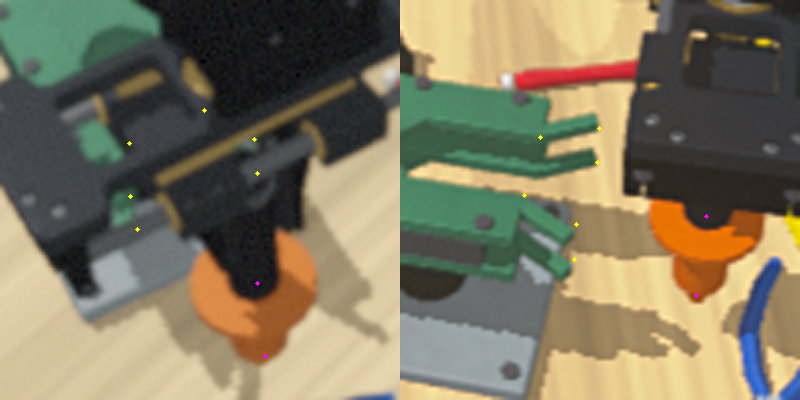

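The stand model points lie on the wing edges at (599,128)/(576,224), and the cartridge is upright on the slot line at the right height. Sliding in now, stopping 20 mm short to check forces.

{"fn": "servo_tool", "kwargs": {"targets": [[[-0.008,-0.0003,0],[0,0,0]],[[-0.02,-0.001,0],[0,0,0]],[[-0.032,-0.0014,0],[0,0,0]],[[-0.044,-0.0018,0],[0,0,0]],[[-0.056,-0.0022,0],[0,0,0]],[[-0.066,-0.0026,0],[0,0,0]],[[-0.076,-0.003,0],[0,0,0]],[[-0.084,-0.0034,0],[0,0,0]]]}}

```text
time_s: 9.25
position: [0.5465, 0.0498, 0.2195]
tcp_rot: [[-0.967, 0.256, 0.0], [0.256, 0.967, 0.0], [-0.0, 0.0, -1.0]]
force: [-0.2, -0.2, -1.3]
opening: 0.272
```

{"fn": "servo_tool", "kwargs": {"targets": [[[-0.008,-0.0003,0],[0,0,0]],[[-0.016,-0.0006,0],[0,0,0]],[[-0.024,-0.001,0],[0,0,0]],[[-0.032,-0.0014,0],[0,0,0]],[[-0.036,-0.0015,0],[0,0,0]],[[-0.036,-0.0015,0],[0,0,0]]]}}

```text
time_s: 10.0
position: [0.5806, 0.0393, 0.2195]
tcp_rot: [[-0.967, 0.256, -0.0], [0.256, 0.967, 0.0], [0.0, 0.0, -1.0]]
force: [0.4, -0.1, -0.7]
opening: 0.268
```

{"fn": "servo_tool", "kwargs": {"targets": [[[-0.005,-0.0002,0],[0,0,0]],[[-0.01,-0.0004,0],[0,0,0]],[[-0.014,-0.0006,0],[0,0,0]],[[-0.017,-0.0007,0],[0,0,0]],[[-0.017,-0.0007,0],[0,0,0]]]}}

```text
time_s: 10.62
position: [0.5968, 0.0342, 0.2195]
tcp_rot: [[-0.967, 0.256, 0.0], [0.256, 0.967, -0.0], [-0.0, -0.0, -1.0]]
force: [-0.0, -0.3, -1.0]
opening: 0.266
```

{"fn": "servo_tool", "kwargs": {"targets": [[[-0.001,0,0],[0,0,0]],[[-0.002,0,0],[0,0,0]],[[-0.002,0,0],[0,0,0]]]}}

```text
time_s: 11.0
position: [0.5986, 0.0338, 0.2196]
tcp_rot: [[-0.967, 0.256, 0.0], [0.256, 0.967, 0.0], [-0.0, 0.0, -1.0]]
force: [0.3, -0.1, -0.4]
opening: 0.268
```

{"fn": "servo_tool", "kwargs": {"targets": [[[-0.001,0,0],[0,0,0]],[[-0.0015,0,0],[0,0,0]],[[-0.0015,0,0],[0,0,0]]]}}

```text
time_s: 11.38
position: [0.6001, 0.0334, 0.2196]
tcp_rot: [[-0.967, 0.256, 0.0], [0.256, 0.967, -0.0], [-0.0, -0.0, -1.0]]
force: [0.1, -0.2, -0.9]
opening: 0.268
```

No contact yet; continuing in small steps until a force appears.

{"fn": "servo_tool", "kwargs": {"targets": [[[-0.0005,0,0],[0,0,0]],[[-0.001,0,0],[0,0,0]],[[-0.001,0,0],[0,0,0]]]}}

```text
time_s: 11.75
position: [0.6008, 0.0332, 0.2195]
tcp_rot: [[-0.967, 0.256, -0.001], [0.256, 0.967, -0.0], [0.001, -0.0, -1.0]]
force: [0.3, 0.1, -0.6]
opening: 0.267
```

{"fn": "servo_tool", "kwargs": {"targets": [[[-0.0005,0,0],[0,0,0]],[[-0.001,0,0],[0,0,0]],[[-0.001,0,0],[0,0,0]]]}}

```text
time_s: 12.12
position: [0.6012, 0.033, 0.2194]
tcp_rot: [[-0.967, 0.256, -0.002], [0.256, 0.967, 0.0], [0.002, -0.0, -1.0]]
force: [-2.6, -0.0, -0.3]
opening: 0.266
```

{"fn": "servo_tool", "kwargs": {"targets": [[[-0.0005,0,0],[0,0,0]],[[-0.001,0,0],[0,0,0]],[[-0.001,0,0],[0,0,0]]]}}

```text
time_s: 12.5
position: [0.6016, 0.0329, 0.2194]
tcp_rot: [[-0.967, 0.256, -0.003], [0.256, 0.967, 0.0], [0.003, -0.0, -1.0]]
force: [-4.9, 1.0, 1.9]
opening: 0.271
```

{"fn": "servo_tool", "kwargs": {"targets": [[[-0.0005,0,0],[0,0,0]],[[-0.001,0,0],[0,0,0]],[[-0.001,0,0],[0,0,0]]]}}

```text
time_s: 12.88
position: [0.6018, 0.0328, 0.2193]
tcp_rot: [[-0.967, 0.256, -0.005], [0.256, 0.967, 0.001], [0.005, -0.001, -1.0]]
force: [-6.1, 1.0, 1.5]
opening: 0.271
```

Home against the V (force rising to 6 N, TCP stalled). I'll ease the push, lower 5 mm towards the lower plate, then open.

{"fn": "servo_tool", "kwargs": {"targets": [[[0.001,0,0.001],[0,0,0]],[[0.0015,0,0.003],[0,0,0]],[[0.0015,0,0.005],[0,0,0]],[[0.0015,0,0.005],[0,0,0]]]}}

```text
time_s: 13.38
position: [0.6015, 0.0329, 0.2142]
tcp_rot: [[-0.967, 0.256, -0.002], [0.256, 0.967, 0.0], [0.002, -0.0, -1.0]]
force: [-5.8, -0.3, -0.0]
opening: 0.268
```

{"fn": "servo_tool", "kwargs": {"targets": [[[0,0,0],[0,0,0]],[[0,0,0],[0,0,0]],[[0,0,0],[0,0,0]],[[0,0,0],[0,0,0]],[[0,0,0],[0,0,0]],[[0,0,0],[0,0,0]],[[0,0,0],[0,0,0]],[[0,0,0],[0,0,0]]], "gripper": 0.087}}

```text
time_s: 14.38
position: [0.6024, 0.0328, 0.2145]
tcp_rot: [[-0.967, 0.256, 0.0], [0.256, 0.967, 0.0], [-0.0, 0.0, -1.0]]
force: [-0.5, 0.1, 0.9]
opening: 0.982
```

{"fn": "servo_tool", "kwargs": {"targets": [[[0,0,-0.01],[0,0,0]],[[0,0,-0.03],[0,0,0]],[[0,0,-0.06],[0,0,0]],[[0,0,-0.09],[0,0,0]],[[0.02,0,-0.12],[0,0,0]],[[0.05,0,-0.13],[0,0,0]],[[0.08,0,-0.13],[0,0,0]],[[0.1,0,-0.13],[0,0,0]],[[0.12,0,-0.13],[0,0,0]],[[0.12,0,-0.13],[0,0,0]]]}}

```text
time_s: 15.62
position: [0.4855, 0.0639, 0.3455]
tcp_rot: [[-0.967, 0.255, 0.001], [0.255, 0.967, -0.0], [-0.001, 0.0, -1.0]]
force: [-0.1, 0.2, 0.2]
opening: 0.999
```

Run:
```python
from h import *
ims=[]
a=np.radians(-17.3);R=np.array([[np.cos(a),-np.sin(a),0],[np.sin(a),np.cos(a),0],[0,0,1]]);O=np.array([.600,.0335,.085])
for n in ['side','wrist']:
    c=cap(n); s=c[4]
    uv=proj([O+R@(np.array(q)/1000) for q in[(0.5,0,171),(0.5,0,111),(.5,0,25)]],c); print(n,uv.round(1).tolist())
    x0,y0=np.clip(uv.mean(0).astype(int)-80,0,(480,320))
    im=cv2.resize(c[0][y0:y0+160,x0:x0+160],(400,400),interpolation=cv2.INTER_CUBIC)
    for q in uv: cv2.circle(im,tuple(int(t) for t in (q+.5-(x0,y0))*2.5),2,(255,0,255),-1)
    ims.append(im)
print(s['time_s'],np.round(s['position'],4),np.round(s['force'],2),s['opening'])
cv2.imwrite('pics/end.png',np.hstack(ims))
```

```text
side [[285.3, 272.8], [286.9, 298.8], [289.0, 331.7]]
wrist [[321.8, 381.3], [321.6, 341.1], [321.4, 301.3]]
15.675 [0.4867 0.0635 0.3454] [1.3  0.78 0.1 ] 1.0003903285425053
```

View pics/end.png

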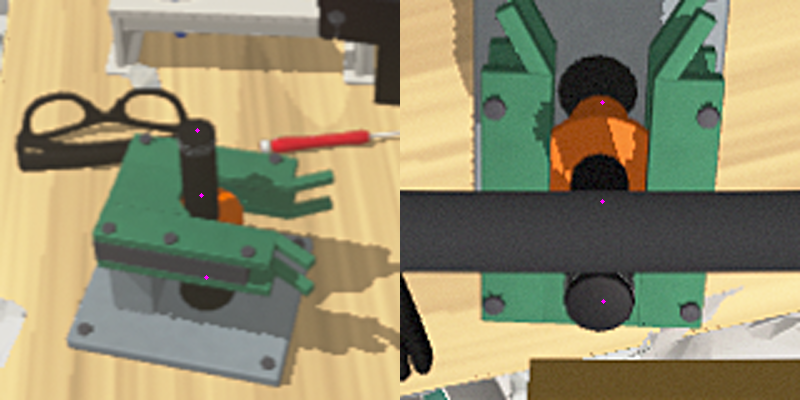

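The cartridge hangs upright in the slot: the predicted home axis runs down its stem (side (197,130), wrist stem top (600,301)), and the gripper is clear. One last numeric check, including the blue one, then I'll hand in.

Run:
```python
from h import *
import pickle; C=pickle.load(open('c.pkl','rb'))
a=np.radians(-17.3);R=np.array([[np.cos(a),-np.sin(a),0],[np.sin(a),np.cos(a),0],[0,0,1]]);O=np.array([.600,.0335,.085])
c=cap('wrist'); x0,y0=480-180,0
g=cv2.cvtColor(c[0],cv2.COLOR_BGR2GRAY)
# stem-top rim: three-edge extents of dark blob below the gripper bar
u,v=proj([O+R@[.0005,0,.171]],c)[0]; 
roi=cv2.resize(g[int(v)-8:int(v)+22,int(u)-22:int(u)+22],None,fx=6,fy=6,interpolation=cv2.INTER_CUBIC)
ci=cv2.HoughCircles(roi,cv2.HOUGH_GRADIENT,1,50,param1=80,param2=12,minRadius=50,maxRadius=110)
if ci is not None:
    q=ci[0,0]; p=(q[:2]+.5)/6-.5+(int(u)-22,int(v)-8); print('top px',p,'r',q[2]/6,'pred',(u,v),'stand xy',((onz([p],.256,c)[0]-O)@R).round(4))
for n in['scene','side']:
    d=cap(n); r=[]
    for im in(C[n][0],d[0]):
        m=cv2.inRange(cv2.cvtColor(im,cv2.COLOR_BGR2HSV),(100,150,60),(130,255,255)); b=np.zeros_like(m); s=(slice(170,205),slice(325,385)) if n=='scene' else (slice(195,225),slice(255,300)); b[s]=m[s]
        mo=cv2.moments(b,True); r.append((mo['m00'],mo['m10']/max(mo['m00'],1),mo['m01']/max(mo['m00'],1)))
    print(n,'blue before/after',np.round(r,1).tolist())
```

```text
top px [320.16666603 378.        ] r 14.733334 pred (np.float64(321.8654840012492), np.float64(380.7726420230085)) stand xy [-0.0022 -0.0015  0.171 ]
scene blue before/after [[266.0, 361.0, 185.0], [212.0, 363.1, 186.2]]
side blue before/after [[172.0, 275.7, 214.0], [173.0, 275.8, 214.0]]
```

Blue is unmoved (its scene mask is partly hidden by the arm). The stem-top reading is about 2 mm short of home, which is within calibration error, so I'll compare it with the stand's bolts in the same wrist view to remove the bias.

Run:
```python
from h import *
a=np.radians(-17.3);R=np.array([[np.cos(a),-np.sin(a),0],[np.sin(a),np.cos(a),0],[0,0,1]]);O=np.array([.600,.0335,.085])
c=cap('wrist'); g=cv2.cvtColor(c[0],cv2.COLOR_BGR2GRAY)
p=np.array([(494,108),(708,117),(493,305),(690,312)],float); p=np.c_[(p[:,0]-400)/2.5+241,p[:,1]/2.5+261]-.3
print('wrist bolts',((onz(p,.1975,c)-O)@R).round(4)[:,:2].tolist())
W=np.array([[.5736,.0838],[.5492,.0072],[.6594,.0575],[.6353,-.0195]]); print('fixed-cam bolts',((np.c_[W,np.full(4,.1975)]-O)@R).round(4)[:,:2].tolist())
f=proj([O+R@[.0005,0,.171],O+R@[.0125,0,.171],O+R@[.0005,.012,.171],O+R@[-.0115,0,.171],O+R@[.0005,-.012,.171]],c);print(f.round(1).tolist())
im=c[0][330:410,280:365]; im=cv2.resize(im,None,fx=7,fy=7,interpolation=cv2.INTER_CUBIC); im=cv2.convertScaleAbs(im,alpha=2.)
t=np.linspace(0,2*np.pi,60); e=proj([O+R@[.0005+.012*np.cos(x),.012*np.sin(x),.171] for x in t],c)
for q in e: cv2.circle(im,tuple(int(v) for v in (q+.5-(280,330))*7),1,(255,0,255),-1)
cv2.imwrite('pics/top.png',im)
```

```text
wrist bolts [[-0.0392, -0.0428], [-0.0389, 0.0382], [0.0508, -0.0428], [0.0508, 0.0381]]
fixed-cam bolts [[-0.0402, 0.0402], [-0.0407, -0.0402], [0.0496, 0.0406], [0.0495, -0.0401]]
[[322.0, 381.4], [321.4, 393.2], [336.5, 381.9], [322.7, 369.3], [307.6, 380.9]]
```

View pics/top.png

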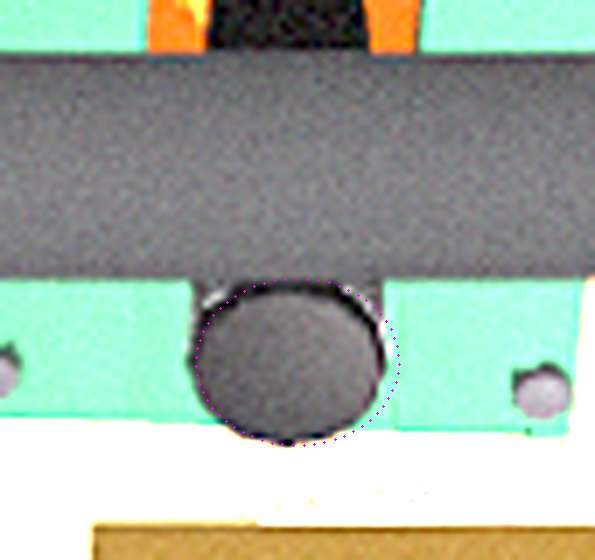

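The predicted home circle and the real stem top coincide along the slot to about a pixel (rows 280–443). The 2 mm sideways offset equals the bias of the bolts in the same view. The cartridge is home, so I'm handing in.

```bash
python3 -c "
from h import *
print(order.hand_in())"
```

```text
the job is handed in; nothing more can be done
None
```

The orange cartridge is loaded in the dispenser stand and hanging upright by its flange, with the gripper open and clear. I handed in with the robot clock at about 16 s.

I gripped it by the stem, lifted it out of the rack, and slid it along the slot at mid-gap height. It met the end of the slot, and I pressed on until the push reached 6 N. I then lowered it 5 mm, let go and backed the arm away.

**Last checks:**
- **Home position:** the stem top matches the predicted home position to about 1 mm along the slot.
- **Disagreements:** an automatic circle fit read 2.2 mm short of home and 1.5 mm sideways. The sideways part matches the wrist camera's own bias, seen on the stand's bolts. Along the slot, that bias correction leaves it up to about 1 mm short, or about 3 mm on the circle fit. I judged this to be within measurement error and did not nudge it further.
- **Blue cartridge:** unmoved in the side view. In the scene view it read about 2 px off with a smaller visible patch, which I put down to the arm partly hiding it.

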